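Press a relay lens tube into the sprung V-seat of its alignment jig

TASK

Take the black relay lens tube off its rest and lay it lengthwise in the blue V of the sprung alignment jig, centred on the V, with its brass-banded end towards the orange-topped target post. Press it down onto both V faces until the sprung seat has sunk about half of its 12 mm travel, and finish while still holding it pressed there: do not let go. Do not drop the tube, and leave the grey tube, the dish and the tip box where they are.

Things in the scene. Friction and masses are not known exactly. Their poses are not given: they have to be found in the camera images.
- tube: Relay lens tube: plain cylinder, diameter 40 mm, length 120 mm, black with an 18 mm brass band and a glass face at one end; about 0.2 kg. Origin at its centre; x along the tube to the brass end. It lies level, axis 37 mm above the table, on a green rest (base 90 x 50 x 6 mm; white rails under it, 32 mm wide over both), so fingers can straddle it and reach 25 mm below its axis.
- tube_front (a point): Centre of the tube's brass-banded end face, 60 mm from the tube's centre along its x axis.
- seat_axis (a point): Where the tube's centre belongs, carried by the sprung seat: x along the V towards the orange target post, y to the left, z up; 62 mm above the table with the seat up. The V is a right angle open upwards, mouth 48 mm wide: two blue saddles 22 mm long, centred 39 mm before and behind this point, tops 4 mm below it; the 56 mm gap between them is clear for fingers to 30 mm below it.
- jig: The fixed jig that carries the sprung seat: metal base 220 x 110 x 10 mm, origin at the centre of its underside on the table, x along the V. At its +x end stands the target post, 76 mm high, grey with an orange top and an orange disc; the disc's face is 90 mm from the origin. The seat also floats sideways (along y) up to 5 mm either way on soft springs, 0.3 N per mm, so that the V centres itself under the tube.
- seat (a joint): Sinking of the sprung V-seat in m: 0 up against its upper stop (as at the start), 0.012 on its lower stop, straight down. With the tube resting in it, it begins to sink at 1 to 2 N of push and needs about 1 N more for each further mm; it rises again when let go.
- v_left: The two blue V faces on the +y side of the seat, as seen along the V towards the target post (one contact line), lined with slippery plastic (friction about 0.15). Its origin is on the jig's underside, not on the faces.
- v_right: The two blue V faces on the -y side (the other contact line), lined alike. Its origin is on the jig's underside, not on the faces.
- grey_tube: Bystander: a bare metal tube, diameter 40 mm, length 100 mm, on a second green rest like the first. Origin at its centre, x along it.
- dish: Bystander: clear round culture dish, diameter 60 mm, height 14 mm. Origin at the centre of its underside.
- tip_box: Bystander: blue pipette tip box with a white lid, 82 x 112 x 47 mm. Origin at the centre of its underside.
There are look-alikes about, which are no part of the job. Of the things like the tube, leave any that is pink; of the rest the smaller one is meant. Several things have the shape of the jig; the one meant has the colours described above.

How it is judged (in metres and radians):
On the way, in this order (a step that is already met when the one before it is completed fails the run):
1. the tube is carried clear of its rest (distance of tube from where it was at the start of the episode above 0.04 m and contact force between the fingers and tube above 0.5 N and value of joint seat below 0.002 m), for 0.1 s.
2. the tube bears on both V faces (contact force between tube and v_left above 0.4 N and contact force between tube and v_right above 0.4 N), for 0.1 s.
At the end, for the whole second after the job is handed in: Fingers on the tube (over 1 N); tube in the V, off by under 15 mm lengthwise, 2.5 mm across and in height, 0.05 rad; brass end to the post; over 2.5 N on each V face; seat held sunk 3 to 9.5 mm; tube still; bystanders within 20 mm of their starts (x of tube in the frame of seat_axis between -0.015 and 0.015 m and y of tube in the frame of seat_axis between -0.0025 and 0.0025 m and z of tube in the frame of seat_axis between -0.0025 and 0.0025 m and angle between the x axis of tube and the x axis of seat_axis, either way round below 0.05 rad and x of tube_front in the frame of seat_axis above 0.03 m and contact force between tube and v_left above 2.5 N and contact force between tube and v_right above 2.5 N and value of joint seat between 0.003 and 0.0095 m and contact force between the fingers and tube above 1 N and linear speed of tube below 0.02 m/s and distance of each of grey_tube, dish, tip_box from where it was at the start of the episode below 0.02 m); the arm keeps its last pose, push and grip.
It fails at once if the tube is dropped (falling faster than 0.6 m/s with no finger on it) (linear speed of tube above 0.6 m/s and contact force between the fingers and tube below 0.05 N).
It fails at once if a bystander (grey tube, dish, tip box) is moved by more than 20 mm (distance of any of grey_tube, dish, tip_box from where it was at the start of the episode above 0.02 m).
It also fails if it takes over 38 s, if anything falls off the work surface, if the arm or the gripper's body presses on something with over 40 N, if the wrist force passes 120 N, or if a joint passes its speed limit or range.

ROBOT

A 7-joint arm with a two-finger parallel gripper is mounted at the origin on the work surface. World frame = base frame: x ahead of the robot, y to its left, z up, the work surface at z = 0. Lengths are in mm, angles in rad, forces in N, time in s.
With the tool pointing down it reaches from about 350 to 900 mm from the base axis. Payload 7.2 kg.
Tool frame: the origin (TCP) lies midway between the tips of the shut fingers; the grasp point (between the pads) lies 19 mm behind it; x points along the fingers, z is the direction in which the jaws open and shut, and the axes are right-handed (so a half turn about x gives the same grasp; the last joint's range is limited). The gripper opens to 88 mm and grips with 3 to 60 N. Pads are 20 mm wide; open, the fingers measure 115 mm over their backs; the gripper's body (75 mm by 178 mm) begins 61 mm behind the grasp point.
Start: joints at [1.091, 0.411, -0.013, 1.596, 0.006, 1.134, -0.082], TCP at [250.151, -572.759, 222.653] pointing down, gripper open.
Joint ranges: [-2.95, 2.95], [-0.29, 1.99], [-1.47, 1.44], [0.14, 2.54], [-1.03, 4.17], [0.13, 1.85], [-2.86, 2.86]. Speed limits (rad/s): [2.39, 2.39, 3.01, 3.01, 3.14, 3.14, 3.14].

INTERFACE

Orientations are given as a rotation vector (axis times angle).
In Python, from plant import telemetry, imaging, job_done gives the robot as it stands.
- The arm moves only by the tool step_arm, never from a script. Its argument "commands" is a list that holds one entry, the list of rows, each a list of 5 numbers: the opening, from 0 (shut) to 1 (fully open), then the shift along the tool's x, y, z normalised to -1 to 1, where 1 is 30 cm, then the turn about the tool's x normalised to -1 to 1, where 1 is 0.5 rad. A call has 1 to 8 rows; each row shifts and turns the pose as measured when the row begins, along the tool's axes as they then stand; what a row does not reach is not made up. A row lasts 1/8 s, in which the tool goes at most 62.5 mm and 10.7 degrees, less where a joint would pass 70% of its speed; a pose out of reach is approached as far as the arm can. A call with a number of a shift or a turn outside -1 to 1 is refused whole. A call with a gripper value outside its range is refused whole. The fingers move at their own pace and stop on an object; "squeeze" is the grip in N (left out, the last holds). Time passes only in rows, so rows that do not move let the fingers close. It gives the time, the measured TCP pose, the force and the opening at its end, in the units of the state.
- telemetry.sense(): the state, without advancing time (a new reading comes with each control period).
- imaging.grab_frame(name): name is "scene" or "top" or "wrist"; returns the picture (420x560x3 uint8, red, green, blue); there is no depth.
- imaging.camera_info(name): a dict with "fov_y" (degrees; the focal length in pixels is half the picture's height over the tangent of half this angle, whatever the lens; pixels are square), "cx", "cy" (the principal point, pixels), "pose" (4x4, takes a point from camera to world coordinates); the wrist camera has in their place "T_tool_cam" (4x4, takes a point from camera to tool coordinates, whose origin is the TCP and whose axes are the tool frame's). Camera axes: x right, y down, z forward; pixel columns grow to the right and rows downward; lengths in mm; the calibration is good to about 2 mm. A picture is of the moment at which its call begins: read the wrist's pose just before it. camera_info takes no time and is no camera call.
- job_done(): hands the job in, once; it reports no verdict.
The state is a dict: "t": time; "joint_positions": joint angles; "joint_vel": joint speeds; "joint_torque": joint torques, N m; "eef_pos": TCP position; "ee_rot": TCP orientation; "force": force on the tool from outside, world axes, zero at the start; "ft_torque": the same for the moment, N m; "opening": opening from 0.0 (shut) to 1.0 (fully open).
Only numpy, scipy, OpenCV 4.12 (cv2) and the standard library are available. Lean on these libraries where they do the work, as an engineer would, in place of code of your own. Each camera call takes 0.05 s, during which the arm holds its last target.

## Working session

There is one attempt and no reset: what is moved stays moved. The work goes in short steps, Python scripts to look and compute and a tool call to move; the robot and the scene stay as the last step left them, time stands still between calls to the robot, and variables do not carry over. Pictures are saved under pics/ and viewed, and the job is handed in when it is done.

Besides the shell and the picture viewer there is one more tool, called after "Emit:" in YAML: its name, and indented under it one key for each argument. step_arm: Moves the arm, as the interface text tells. Scaled input: -1 to 1 covers 30 cm each way for a shift and 0.5 rad each way for a turn. Its arguments: {"type":"object","properties":{"commands":{"type":"array","items":{"type":"array","items":{"type":"array","items":{"type":"number","minimum":-1,"maximum":1}}}},"squeeze":{"type":"number"}},"required":["commands"]}

```bash
mkdir -p pics; ls
cat > h.py <<'E'
import numpy as np,cv2
from plant import telemetry, imaging
def save(n,f):
    im=imaging.grab_frame(n); cv2.imwrite(f'pics/{f}.png',im[:,:,::-1]); return im
E
python3 - <<'E'
from h import *
for n in ['scene','top','wrist']:
    print(n,imaging.camera_info(n))
s=telemetry.sense();print(s)
for n in ['scene','top','wrist']: save(n,n+'0')
E
```

```text
pics
scene {'fov_y': 55.855885780935864, 'cx': 277.6339435671059, 'cy': 215.0588444286253, 'pose': array([[-3.49627380e-01,  6.35803549e-01, -6.88123929e-01,
         1.33061276e+03],
       [ 9.36881400e-01,  2.34340076e-01, -2.59495608e-01,
         2.58950291e+02],
       [-3.73321471e-03, -7.35417280e-01, -6.77604226e-01,
         8.10743559e+02],
       [ 0.00000000e+00,  0.00000000e+00,  0.00000000e+00,
         1.00000000e+00]])}
top {'fov_y': 57.895770492445706, 'cx': 281.1850644397277, 'cy': 215.05080638249888, 'pose': array([[ 4.43897231e-03, -9.97658170e-01,  6.82529951e-02,
         5.02903961e+02],
       [-9.99890902e-01, -3.46659524e-03,  1.43585050e-02,
        -3.55650171e+01],
       [-1.40882743e-02, -6.83092858e-02, -9.97564716e-01,
         1.10811982e+03],
       [ 0.00000000e+00,  0.00000000e+00,  0.00000000e+00,
         1.00000000e+00]])}
wrist {'fov_y': 62.88558479412476, 'cx': 279.3085325029956, 'cy': 214.7316043080719, 'T_tool_cam': array([[-1.50452425e-03, -2.41071804e-01,  9.70506116e-01,
        -1.60661040e+02],
       [ 9.44142103e-04, -9.70507124e-01
[... 224 characters left out ...]
.0, 'joint_positions': array([ 1.0908192 ,  0.41187272, -0.01270985,  1.59701622,  0.00562043,
        1.13428916, -0.08220257]), 'joint_vel': array([-1.12447445e-03,  2.63693713e-04, -3.29396412e-04,  8.19393682e-05,
       -1.77208342e-03, -1.78086833e-03,  1.56257518e-03]), 'joint_torque': array([-1.16951069e-03, -5.87951732e+01,  6.41735550e-01, -2.91087377e+01,
       -5.38005971e-02,  1.82121957e-02,  1.12443088e-04]), 'eef_pos': array([ 249.9086348 , -572.32883622,  221.8374164 ]), 'ee_rot': array([ 0.90152196,  1.37772546, -0.90030819]), 'force': array([-0.36947754,  0.4060255 , -0.14127978]), 'ft_torque': array([-0.01795087,  0.02008862, -0.08115918]), 'opening': 0.9990502095657674}
```

View pics/scene0.png

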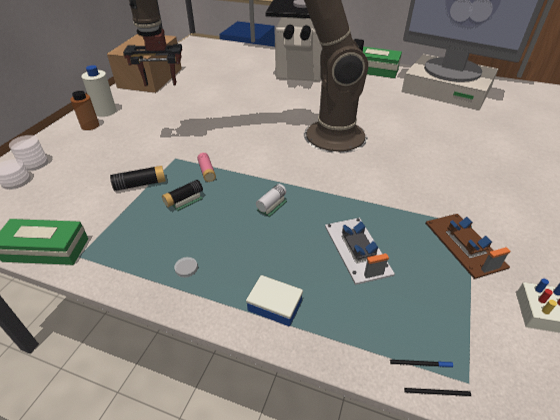

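View pics/top0.png

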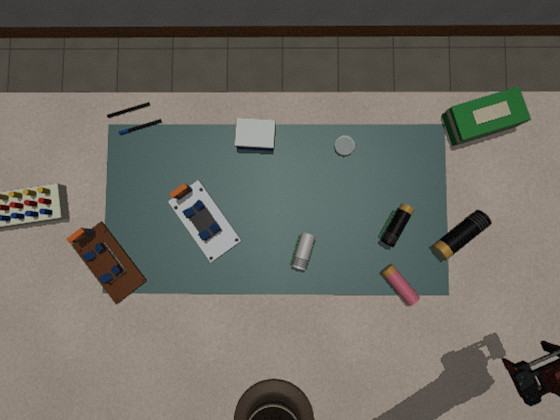

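View pics/wrist0.png

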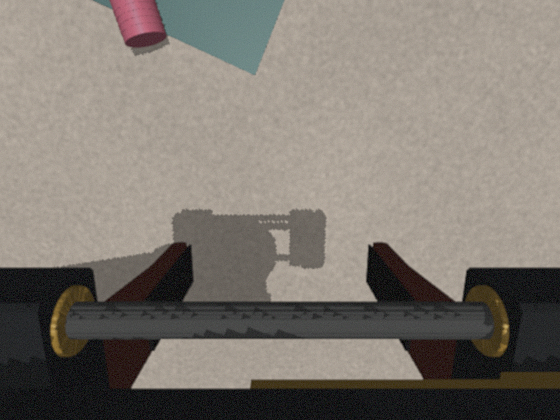

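The task tube is the smaller black one on the mat, at about (397,225) in top, with its brass end at (406,209). The jig is the light-based one at (204,220), with its post at (180,190). Next I measure both in the top view.

```bash
cat >> h.py <<'E'
def ray(n,uv,z,s=None):
    c=imaging.camera_info(n); f=210/np.tan(np.radians(c['fov_y']/2))
    if n=='wrist':
        from scipy.spatial.transform import Rotation as R
        T=np.eye(4);T[:3,:3]=R.from_rotvec(s['ee_rot']).as_matrix();T[:3,3]=s['eef_pos'];P=T@c['T_tool_cam']
    else: P=c['pose']
    uv=np.atleast_2d(np.array(uv,float))
    d=np.c_[(uv[:,0]-c['cx'])/f,(uv[:,1]-c['cy'])/f,np.ones(len(uv))]@P[:3,:3].T
    o=P[:3,3]
    return o+d*((z-o[2])/d[:,2])[:,None]
E
python3 - <<'E'
from h import *
im=cv2.imread('pics/top0.png')
hsv=cv2.cvtColor(im,cv2.COLOR_BGR2HSV)
def crop(x0,x1,y0,y1,name,k):
    cv2.imwrite(f'pics/{name}.png',cv2.resize(im[y0:y1,x0:x1],None,fx=k,fy=k,interpolation=cv2.INTER_NEAREST))
crop(160,250,170,270,'cj',6); crop(370,420,190,260,'ct',8)
E
```

```text
(no output)
```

View pics/cj.png

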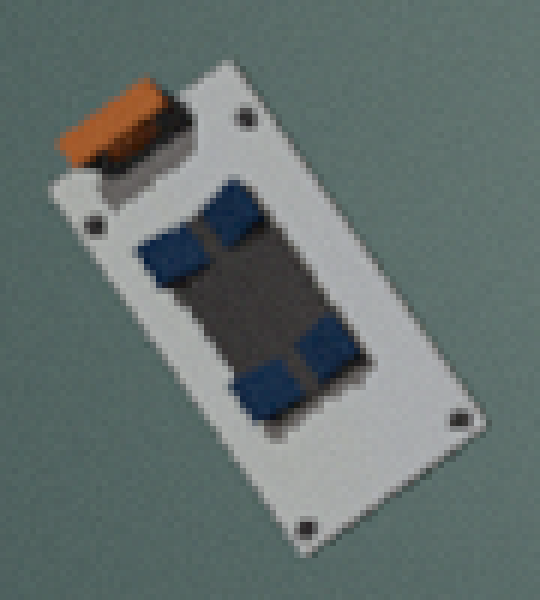

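View pics/ct.png

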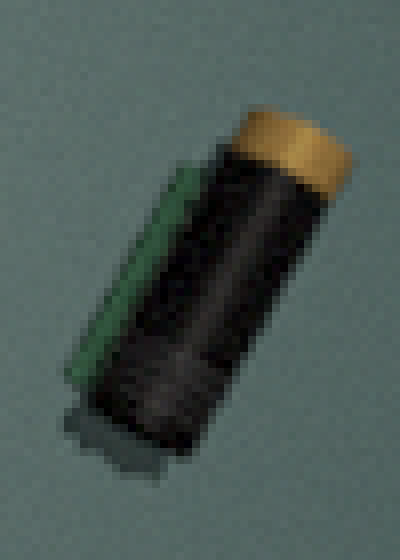

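```bash
cat > m.py <<'E'
from h import *
im=cv2.imread('pics/top0.png')
hsv=cv2.cvtColor(im,cv2.COLOR_BGR2HSV).astype(int); H,S,V=hsv[...,0],hsv[...,1],hsv[...,2]
def big(m,x0,x1,y0,y1):
    k=np.zeros(m.shape,np.uint8);k[y0:y1,x0:x1]=m[y0:y1,x0:x1]
    c=max(cv2.findContours(k,cv2.RETR_EXTERNAL,cv2.CHAIN_APPROX_NONE)[0],key=cv2.contourArea); return c[:,0,:]
brass=(H>8)&(H<28)&(S>90)&(V>70)
blk=(V<62)
t=big(brass|blk,370,420,190,260)
w=ray('top',t,37)[:,:2].astype(np.float32)
r=cv2.minAreaRect(w);print('tube',r)
b=big(brass,370,420,190,260); bc=ray('top',[b.mean(0)],37)[0,:2]
c=np.array(r[0]);d=bc-c;print('brass dir',bc,np.degrees(np.arctan2(d[1],d[0])))
p=cv2.boxPoints(r);print(p)
j=big((V>120)&(S<50),160,250,170,270)
w=ray('top',j,10)[:,:2].astype(np.float32)
r=cv2.minAreaRect(w);print('jig',r);print(cv2.boxPoints(r))
m=np.zeros(V.shape,bool);m[170:270,160:250]=True
bl=(H>100)&(H<125)&(S>120)&m
n,lab,st,ce=cv2.connectedComponentsWithStats(bl.astype(np.uint8))
for i in range(1,n):
    if st[i,4]>20: print('blue',st[i,4],ce[i],ray('top',[ce[i]],55)[0])
o=(H<15)&(S>150)&(V>110)&m; ys,xs=np.nonzero(o);print('orange',ray('top',[[xs.mean(),ys.mean()]],73)[0])
E
python3 m.py
```

```text
tube ((546.6236572265625, -342.12774658203125), (44.282081604003906, 138.0870361328125), 60.34706497192383)
brass dir [ 596.27484596 -373.01845415] -31.887992053533665
[[ 475.66803 -327.21024]
 [ 595.67096 -395.5281 ]
 [ 617.5793  -357.04526]
 [ 497.57635 -288.7274 ]]
jig ((561.4908447265625, 204.62026977539062), (219.60455322265625, 109.98733520507812), 35.91764831542969)
[[440.30576 184.74509]
 [504.82675  95.67062]
 [682.6759  224.49545]
 [618.1549  313.56992]]
blue 59 [198.30508475 205.40677966] [601.16216755 211.30683917  55.        ]
blue 66 [188.60606061 212.1969697 ] [582.04536364 238.10026196  55.        ]
blue 63 [214.11111111 227.63492063] [539.22896603 166.00218412  55.        ]
blue 71 [204.28169014 234.67605634] [519.5554756  193.06228853  55.        ]
orange [641.97225588 263.50320837  73.        ]
```

```bash
cat >> h.py <<'E'
from scipy.spatial.transform import Rotation as R
def plan(pos,zyaw=None):
    """print needed shift (norm units) in tool axes and turn to bring jaw axis z to zyaw (deg, mod 180)"""
    s=telemetry.sense();M=R.from_rotvec(s['ee_rot']).as_matrix()
    d=np.array(pos)-s['eef_pos'];
    print('t',s['t'],'pos',s['eef_pos'].round(1),'open',round(s['opening'],3),'F',s['force'].round(2))
    print('axes',M.round(3).tolist())
    print('dworld',d.round(1),'shift units',(M.T@d/300).round(4))
    y=np.degrees(np.arctan2(M[1,2],M[0,2]));print('z yaw',y)
    if zyaw is not None:
        e=(zyaw-y+90)%180-90; print('world yaw change',e,'tool-x turn units',np.radians(-e)/.5)
E
python3 - <<'E'
from h import *
plan([555,-346,180],59.5)
E
```

```text
t 0.15 pos [ 250.  -572.4  222. ] open 0.997 F [-0.42 -0.06 -0.48]
axes [[-0.001, 0.916, 0.4], [0.001, 0.4, -0.916], [-1.0, -0.0, -0.001]]
dworld [305.  226.4 -42. ] shift units [ 0.1403  1.2339 -0.2845]
z yaw -66.40639823836052
world yaw change -54.09360176163949 tool-x turn units 1.888222910006428
```

Emit:
step_arm:
  commands:
    - [[1, 0, 0.154, -0.036, 0], [1, 0, 0.154, -0.036, 0], [1, 0, 0.154, -0.036, 0], [1, 0, 0.154, -0.036, 0], [1, 0, 0.154, -0.036, 0], [1, 0, 0.154, -0.036, 0], [1, 0, 0.154, -0.036, 0], [1, 0, 0.154, -0.036, 0]]
  squeeze: 15

```text
t: 1.15
eef_pos: [558.2, -343.1, 218.8]
ee_rot: [0.908, 1.378, -0.911]
force: [-0.1, -0.6, 0.7]
opening: 1.004
```

Emit:
step_arm:
  commands:
    - [[1, 0, 0, 0, 0.27], [1, 0, 0, 0, 0.27], [1, 0, 0, 0, 0.27], [1, 0, 0, 0, 0.27], [1, 0, 0, 0, 0.27], [1, 0, 0, 0, 0.27], [1, 0, 0, 0, 0.27], [1, 0, 0, 0, 0]]

```text
t: 2.15
eef_pos: [561.4, -336.0, 214.6]
ee_rot: [1.609, 0.9, -1.619]
force: [-0.4, -0.7, -0.2]
opening: 0.997
```

Run:
```python
from h import *
plan([555,-346,200],59.5)
import pickle
s=telemetry.sense();save('wrist','w1');pickle.dump(s,open('s1.pkl','wb'))
```

```text
t 2.15 pos [ 561.4 -336.   214.6] open 0.997 F [-0.44 -0.69 -0.17]
axes [[-0.01, 0.845, -0.534], [0.007, -0.534, -0.845], [-1.0, -0.012, -0.001]]
dworld [ -6.4 -10.  -14.6] shift units [0.0487 0.0003 0.0395]
z yaw -122.28008841045128
world yaw change 1.7800884104512988 tool-x turn units -0.06213680747793481
```

View pics/w1.png

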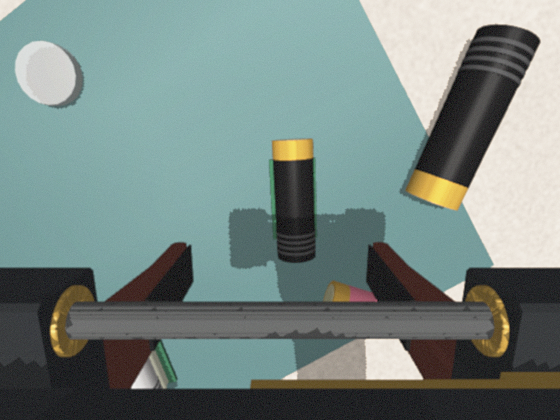

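```bash
cat > m2.py <<'E'
from h import *
import pickle,sys
s=pickle.load(open('s1.pkl','rb'))
im=cv2.imread('pics/w1.png');h=cv2.cvtColor(im,cv2.COLOR_BGR2HSV).astype(int);H,S,V=h[...,0],h[...,1],h[...,2]
br=(H>12)&(H<32)&(S>110)&(V>90)
m=np.zeros(V.shape,bool);m[125:200,255:330]=True
ys,xs=np.nonzero(br&m);print('brass',xs.min(),xs.max(),ys.min(),ys.max())
for r in list(range(ys.min(),ys.max(),4)): q=xs[ys==r];print(r,q.min(),q.max())
for r in range(165,232,10):
    row=(V[r]<60)|((S[r]<60)&(V[r]<95)); q=np.nonzero(row[255:330])[0]+255; print(r,q.min(),q.max())
E
python3 m2.py
python3 - <<'E'
import cv2
im=cv2.imread('pics/w1.png')[130:270,250:340];cv2.imwrite('pics/w1c.png',cv2.resize(im,None,fx=4,fy=4,interpolation=cv2.INTER_NEAREST))
E
```

```text
brass 272 312 139 160
139 306 311
143 273 312
147 273 312
151 273 312
155 273 312
159 273 306
165 274 312
175 274 312
185 275 312
195 275 313
205 276 313
215 276 313
225 276 314
```

View pics/w1c.png

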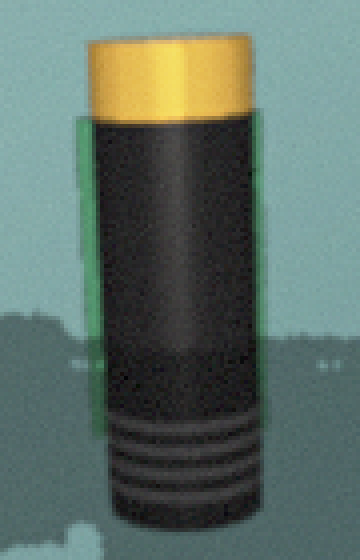

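Run:
```python
from h import *
import pickle
s=pickle.load(open('s1.pkl','rb'))
f=ray('wrist',[[292.6,139.5]],50,s)[0]; r=ray('wrist',[[296,262.5]],55,s)[0]
a=ray('wrist',[[292.7,145],[294.8,205],[295.2,225]],40,s)
print(f,r,np.linalg.norm(f-r),(f+r)/2,a)
d=(a[2]-a[0]);yaw=np.degrees(np.arctan2(d[1],d[0]))+180;print(yaw)
c=(f+r)/2
plan([c[0],c[1],60],yaw-180-0+90)
```

```text
[ 601.15398625 -375.72620694   50.        ] [ 497.56439773 -315.58660002   55.        ] 119.88567542642774 [ 549.35919199 -345.65640348   52.5       ] [[ 596.19663289 -373.22875261   40.        ]
 [ 545.01314697 -344.12599984   40.        ]
 [ 527.0731641  -333.57577658   40.        ]]
330.1590761784545
t 2.2 pos [ 561.4 -336.   214.6] open 1.0 F [ 0.05 -0.72 -0.18]
axes [[-0.01, 0.846, -0.532], [0.008, -0.532, -0.846], [-1.0, -0.012, -0.001]]
dworld [ -12.    -9.7 -154.6] shift units [ 0.5156 -0.0104  0.0492]
z yaw -122.17355628393966
world yaw change 2.3326324623941446 tool-x turn units -0.08142423341536127
```

Emit:
step_arm:
  commands:
    - [[1, 0, -0.01, 0.05, -0.08], [1, 0.13, 0, 0, 0], [1, 0.13, 0, 0, 0], [1, 0.13, 0, 0, 0], [1, 0.1, 0, 0, 0], [1, 0, 0, 0, 0]]

```text
t: 2.95
eef_pos: [549.7, -346.5, 64.2]
ee_rot: [1.567, 0.941, -1.573]
force: [0.0, -0.4, -0.6]
opening: 1.003
```

Run:
```python
from h import *
plan([549.4,-345.7,18],60.16)
```

```text
t 2.95 pos [ 549.7 -346.5   64.2] open 1.003 F [ 0.01 -0.36 -0.61]
axes [[-0.008, 0.877, -0.48], [0.007, -0.48, -0.877], [-1.0, -0.011, -0.003]]
dworld [ -0.3   0.8 -46.2] shift units [ 0.1541 -0.0007 -0.0014]
z yaw -118.67320145020284
world yaw change -1.1667985497971358 tool-x turn units 0.04072895280291007
```

Emit:
step_arm:
  commands:
    - [[1, 0.06, 0, -0.001, 0.035], [1, 0.06, 0, 0, 0], [1, 0.03, 0, 0, 0], [1, 0, 0, 0, 0]]

```text
t: 3.45
eef_pos: [551.3, -346.9, 19.1]
ee_rot: [1.58, 0.926, -1.582]
force: [-0.4, 0.2, 0.8]
opening: 1.004
```

Run:
```python
from h import *
plan([549.4,-345.7,18],60.16)
save('wrist','w2')
```

```text
t 3.45 pos [ 551.3 -346.9   19.1] open 1.004 F [-0.35  0.21  0.81]
axes [[-0.004, 0.869, -0.494], [0.006, -0.494, -0.869], [-1.0, -0.007, -0.003]]
dworld [-1.9  1.2 -1.1] shift units [ 0.0037 -0.0073 -0.0002]
z yaw -119.60444916894211
world yaw change -0.23555083105787844 tool-x turn units 0.008222275115537794
```

View pics/w2.png

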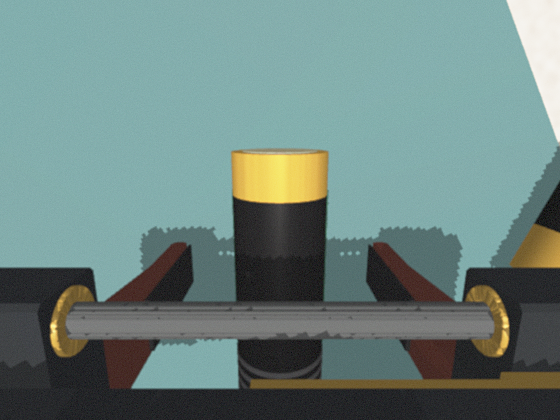

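The tube sits centred between the fingers (brass at columns 232–328), so I close the gripper.

Emit:
step_arm:
  commands:
    - [[0, 0.003, -0.007, 0, 0], [0, 0, 0, 0, 0], [0, 0, 0, 0, 0], [0, 0, 0, 0, 0], [0, 0, 0, 0, 0], [0, 0, 0, 0, 0]]
  squeeze: 30

```text
t: 4.25
eef_pos: [550.7, -346.5, 20.6]
ee_rot: [1.581, 0.923, -1.579]
force: [0.2, -0.9, -0.4]
opening: 0.445
```

Run:
```python
from h import *
plan([549.4,-345.7,18],60.16)
print(telemetry.sense()['ft_torque'])
```

```text
t 4.25 pos [ 550.7 -346.5   20.6] open 0.445 F [ 0.24 -0.94 -0.37]
axes [[-0.001, 0.869, -0.494], [0.004, -0.494, -0.869], [-1.0, -0.003, -0.003]]
dworld [-1.3  0.8 -2.6] shift units [ 0.0087 -0.0051 -0.0003]
z yaw -119.60359870565304
world yaw change -0.23640129434693335 tool-x turn units 0.008251961884660491
[0.06604727 0.00624004 0.00263207]
```

Emit:
step_arm:
  commands:
    - [[0, -0.04, 0, 0, 0], [0, -0.1, 0, 0, 0], [0, -0.12, 0, 0, 0], [0, -0.12, 0, 0, 0], [0, -0.06, 0, 0, 0], [0, 0, 0, 0, 0]]

```text
t: 5.0
eef_pos: [549.8, -346.6, 158.5]
ee_rot: [1.58, 0.925, -1.581]
force: [0.6, -0.6, -2.4]
opening: 0.447
```

Run:
```python
from h import *
plan([561,204,150],-54.1)
save('wrist','w3')
```

```text
t 5.0 pos [ 549.8 -346.6  158.5] open 0.447 F [ 0.59 -0.62 -2.41]
axes [[-0.003, 0.869, -0.494], [0.005, -0.494, -0.869], [-1.0, -0.005, -0.003]]
dworld [ 11.2 550.6  -8.5] shift units [ 0.037  -0.8742 -1.614 ]
z yaw -119.6105111527855
world yaw change 65.51051115278551 tool-x turn units -2.2867482285611462
```

View pics/w3.png

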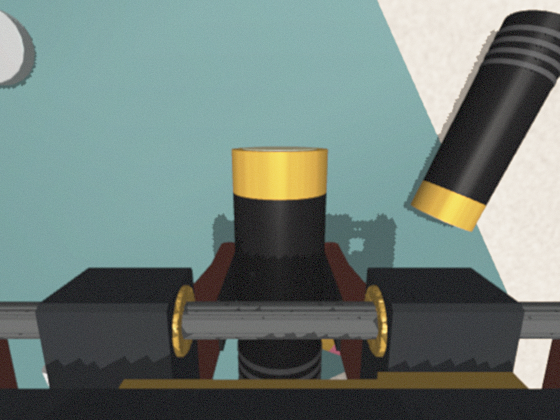

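Emit:
step_arm:
  commands:
    - [[0, 0, -0.04, -0.07, 0], [0, 0, -0.073, -0.135, 0], [0, 0, -0.073, -0.135, 0], [0, 0, -0.073, -0.135, 0], [0, 0, -0.073, -0.135, 0], [0, 0, -0.073, -0.135, 0], [0, 0, -0.073, -0.135, 0], [0, 0, -0.04, -0.07, 0]]

```text
t: 6.05
eef_pos: [546.8, -2.2, 150.6]
ee_rot: [1.571, 0.942, -1.592]
force: [-0.5, -0.6, -1.8]
opening: 0.45
```

Emit:
step_arm:
  commands:
    - [[0, 0, -0.04, -0.08, 0], [0, 0, -0.073, -0.135, 0], [0, 0, -0.073, -0.135, 0], [0, 0, -0.073, -0.135, 0], [0, 0, -0.04, -0.08, 0], [0, 0, 0, 0, 0]]

```text
t: 6.8
eef_pos: [540.5, 205.3, 146.1]
ee_rot: [1.554, 0.957, -1.595]
force: [-0.1, -0.6, -2.3]
opening: 0.447
```

Emit:
step_arm:
  commands:
    - [[0, 0, 0, 0, -0.28], [0, 0, 0, 0, -0.28], [0, 0, 0, 0, -0.28], [0, 0, 0, 0, -0.28], [0, 0, 0, 0, -0.28], [0, 0, 0, 0, -0.28], [0, 0, 0, 0, -0.28], [0, 0, 0, 0, -0.28]]

```text
t: 7.8
eef_pos: [531.5, 198.4, 139.2]
ee_rot: [0.705, 1.492, -0.736]
force: [-0.3, -0.2, -2.2]
opening: 0.454
```

Run:
```python
from h import *
plan([561,204,150],-54.1)
save('wrist','w4');save('top','t4')
```

```text
t 7.8 pos [531.5 198.4 139.2] open 0.454 F [-0.31 -0.18 -2.23]
axes [[-0.046, 0.794, 0.607], [0.002, 0.607, -0.794], [-0.999, -0.035, -0.029]]
dworld [29.5  5.6 10.8] shift units [-0.0405  0.088   0.0437]
z yaw -52.63575094093431
world yaw change -1.4642490590656934 tool-x turn units 0.05111193429985055
```

View pics/w4.png

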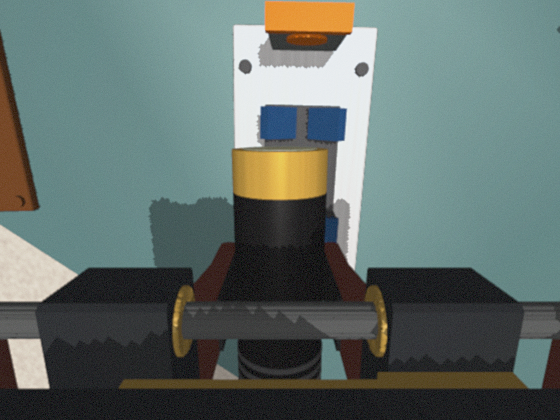

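View pics/t4.png

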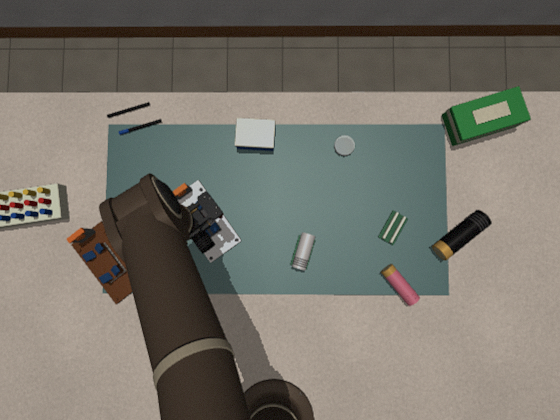

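Run:
```python
from h import *
for n,r in dict(start=[0.9015,1.3777,-.9003],a=[.908,1.378,-.911],b=[1.609,.9,-1.619],c=[1.567,.941,-1.573],d=[1.58,.926,-1.582],e=[1.581,.923,-1.579],l=[1.58,.925,-1.581],m=[1.571,.942,-1.592],n=[1.554,.957,-1.595],o=[.705,1.492,-.736]).items():
    print(n,R.from_rotvec(r).as_matrix()[:,0].round(3))
s=telemetry.sense();print(s['joint_positions'].round(4))
```

```text
start [-0.001  0.001 -1.   ]
a [-0.005  0.001 -1.   ]
b [-0.01   0.007 -1.   ]
c [-0.008  0.007 -1.   ]
d [-0.005  0.006 -1.   ]
e [-0.001  0.004 -1.   ]
l [-0.003  0.005 -1.   ]
m [-0.02   0.011 -1.   ]
n [-0.033  0.011 -0.999]
o [-0.046  0.002 -0.999]
[-0.1638  0.4508 -0.3519  1.7743  0.1528  0.9866 -1.4947]
```

Run:
```python
from h import *
import cv2
im=cv2.imread('pics/w4.png')[0:230,220:390];cv2.imwrite('pics/w4c.png',cv2.resize(im,None,fx=3.5,fy=2.6,interpolation=cv2.INTER_NEAREST))
c=imaging.camera_info('wrist');f=210/np.tan(np.radians(c['fov_y']/2));T=c['T_tool_cam']
def tr(u,v,x):
    d=T[:3,:3]@np.array([(u-c['cx'])/f,(v-c['cy'])/f,1]);o=T[:3,3];return o+d*(x-o[0])/d[0]
print('front rim top, tool',tr(280,151.5,-36),tr(280,148,-16),'centre band end',tr(280,199,-36))
s=telemetry.sense()
print('post corners base z10', ray('wrist',[[235.5,27],[376.5,28]],10,s))
```

```text
front rim top, tool [-36.          57.88965401   0.50160502] [-16.          58.08094335   0.56594742] centre band end [-36.          40.57873772   0.52496393]
post corners base z10 [[617.85563338 309.60815724  10.        ]
 [680.78053059 224.55228245  10.        ]]
```

View pics/w4c.png

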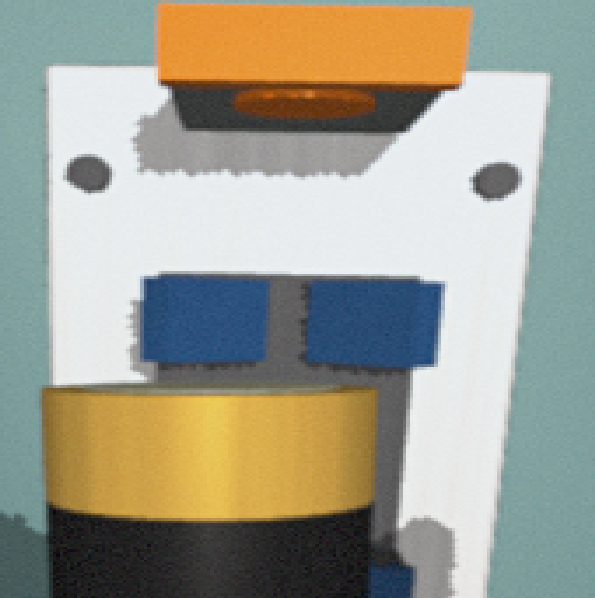

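```bash
cat >> h.py <<'E'
def tplan(c=(561,203.8,62),zyaw=-54):
    s=telemetry.sense();M=R.from_rotvec(s['ee_rot']).as_matrix()
    tc=s['eef_pos']+M@np.array([-16.4,-2,0.3]); print('tube',tc.round(1),'tubeaxis z',M[2,1].round(3),'yaw err',np.degrees(np.arctan2(M[1,1],M[0,1])).round(2)-36)
    L=np.array([[np.cos(.6283),np.sin(.6283),0],[-np.sin(.6283),np.cos(.6283),0],[0,0,1]])
    print('tube in seat frame',(L@(tc-np.array([561,203.8,62]))).round(2))
    plan(np.array(c)-M@np.array([-16.4,-2,0.3]),zyaw)
E
python3 -c "
from h import *
tplan((561,203.8,130))"
```

```text
tube [530.9 196.9 155.6] tubeaxis z -0.036 yaw err 1.2299999999999969
tube in seat frame [-28.4   12.06  93.59]
t 7.9 pos [531.6 198.3 139.2] open 0.448 F [ 0.11 -0.27 -1.77]
axes [[-0.046, 0.796, 0.604], [0.002, 0.605, -0.796], [-0.999, -0.036, -0.03]]
dworld [ 30.1   6.9 -25.6] shift units [0.0806 0.0967 0.0446]
z yaw -52.82833042371967
world yaw change -1.1716695762803226 tool-x turn units 0.04089898370307697
```

Emit:
step_arm:
  commands:
    - [[0, 0.03, 0.05, 0.025, 0.045], [0, 0.04, 0.048, 0.02, 0], [0, 0, 0, 0, 0]]

```text
t: 8.28
eef_pos: [564.0, 204.2, 114.1]
ee_rot: [0.731, 1.483, -0.765]
force: [-0.6, 0.4, -1.4]
opening: 0.448
```

```bash
python3 -c "
from h import *
tplan((561,203.8,90))
save('wrist','w5');save('scene','sc5')"
```

```text
tube [563.3 202.8 130.5] tubeaxis z -0.038 yaw err -0.5900000000000034
tube in seat frame [ 1.3  -2.19 68.52]
t 8.275 pos [564.  204.2 114.1] open 0.448 F [-0.6   0.43 -1.39]
axes [[-0.047, 0.814, 0.578], [0.001, 0.579, -0.815], [-0.999, -0.038, -0.028]]
dworld [ -2.3   1.  -40.5] shift units [ 0.1353  0.0007 -0.0034]
z yaw -54.64847504510716
world yaw change 0.6484750451071619 tool-x turn units -0.02263604930827744
```

View pics/w5.png

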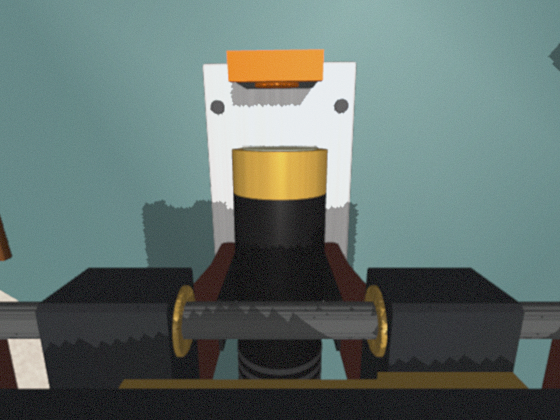

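View pics/sc5.png

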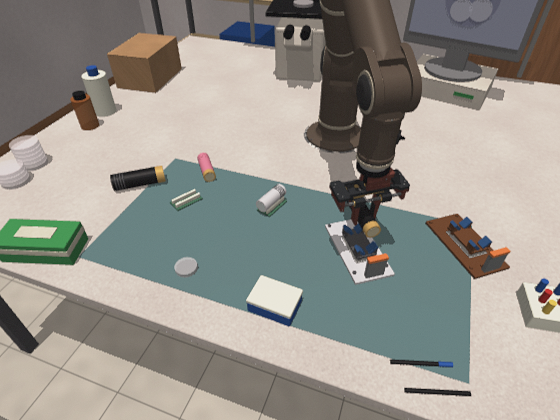

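```bash
python3 -c "
from h import *
s=telemetry.sense()
c=ray('wrist',[[204.5,65],[356,63]],10,s);print(c)
d=c[1]-c[0];y=np.degrees(np.arctan2(d[0],-d[1]));m=c.mean(0)[:2];print(m,y,m-110*np.array([np.cos(np.radians(36)),np.sin(np.radians(36))]))
# disc face centre & orange top
o=ray('wrist',[[228,51],[322,49.5]],76,s);print(o,o.mean(0))
"
```

```text
[[617.52015904 311.47496396  10.        ]
 [680.54727596 224.5959015   10.        ]]
[649.0337175  268.03543273] 35.95931120263338 [560.04184812 203.37905498]
[[632.23143349 287.55188399  76.        ]
 [661.31743612 247.58358375  76.        ]] [646.7744348  267.56773387  76.        ]
```

Emit:
step_arm:
  commands:
    - [[0, 0.05, 0, -0.006, -0.02], [0, 0.05, 0, 0, 0], [0, 0.02, 0, 0, 0], [0, 0, 0, 0, 0]]

```text
t: 8.88
eef_pos: [559.3, 206.2, 76.6]
ee_rot: [0.721, 1.487, -0.755]
force: [0.2, 0.4, -2.2]
opening: 0.447
```

```bash
python3 -c "
from h import *
tplan((560.6,203.6,66))
print(telemetry.sense()['ft_torque'])"
```

```text
tube [558.7 204.7  93.1] tubeaxis z -0.038 yaw err 0.11999999999999744
tube in seat frame [-1.32  2.13 31.05]
t 8.875 pos [559.3 206.2  76.6] open 0.447 F [ 0.15  0.42 -2.16]
axes [[-0.048, 0.807, 0.588], [0.001, 0.589, -0.808], [-0.999, -0.038, -0.029]]
dworld [  1.9  -1.1 -27.1] shift units [0.0898 0.0063 0.0094]
z yaw -53.94604805102855
world yaw change -0.05395194897144506 tool-x turn units 0.001883278294839369
[-0.00736315 -0.05900534 -0.01122785]
```

Emit:
step_arm:
  commands:
    - [[0, 0.03, 0.004, 0.008, 0], [0, 0.03, 0.002, 0.001, 0], [0, 0, 0, 0, 0]]

```text
t: 9.25
eef_pos: [562.1, 204.9, 57.7]
ee_rot: [0.722, 1.486, -0.755]
force: [1.0, 0.2, -1.7]
opening: 0.45
```

```bash
python3 -c "
from h import *
tplan((560.6,203.6,62))
save('wrist','w6')
print(telemetry.sense()['ft_torque'])"
```

```text
tube [561.5 203.5  74.1] tubeaxis z -0.037 yaw err 0.10000000000000142
tube in seat frame [ 0.2  -0.53 12.11]
t 9.25 pos [562.1 204.9  57.7] open 0.45 F [ 0.99  0.25 -1.7 ]
axes [[-0.047, 0.807, 0.588], [0.001, 0.589, -0.808], [-0.999, -0.037, -0.028]]
dworld [ -0.9   0.1 -12.1] shift units [ 0.0405 -0.0006 -0.0009]
z yaw -53.96502743732875
world yaw change -0.03497256267124271 tool-x turn units 0.001220772732946497
[ 0.00431672 -0.08395039 -0.03571204]
```

View pics/w6.png

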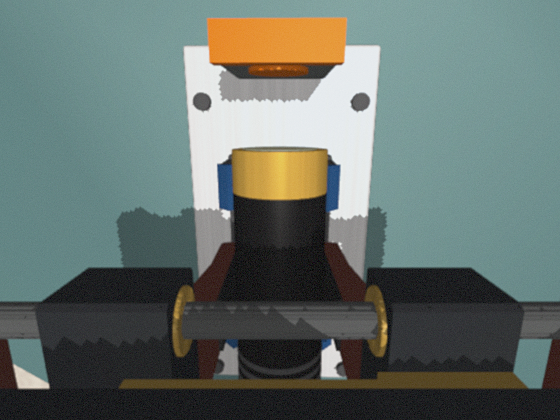

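The tube is centred over the V: the saddle spans columns 219–339 and the tube is centred at 280. Next I lower it gently until it touches.

Emit:
step_arm:
  commands:
    - [[0, 0.015, 0, 0, 0], [0, 0.015, 0, 0, 0], [0, 0.01, 0, 0, 0]]

```text
t: 9.68
eef_pos: [562.3, 205.4, 46.2]
ee_rot: [0.723, 1.484, -0.754]
force: [-1.0, -0.5, 2.9]
opening: 0.448
```

```bash
python3 -c "
from h import *
tplan((560.6,203.6,56))
print(telemetry.sense()['ft_torque'])"
```

```text
tube [561.6 204.   62.7] tubeaxis z -0.035 yaw err 0.09000000000000341
tube in seat frame [ 0.6  -0.25  0.65]
t 9.675 pos [562.3 205.4  46.2] open 0.448 F [-1.04 -0.47  2.88]
axes [[-0.045, 0.808, 0.588], [0.002, 0.589, -0.808], [-0.999, -0.035, -0.028]]
dworld [-1.  -0.4 -6.7] shift units [ 0.0223 -0.0027 -0.0005]
z yaw -53.96435805158482
world yaw change -0.03564194841518997 tool-x turn units 0.0012441387033420798
[-0.09291215  0.09346051 -0.03363702]
```

Emit:
step_arm:
  commands:
    - [[0, 0.016, 0, 0, 0], [0, 0.016, 0, 0, 0]]

```text
t: 9.93
eef_pos: [562.5, 205.6, 37.7]
ee_rot: [0.724, 1.483, -0.753]
force: [-3.8, -2.7, 9.7]
opening: 0.451
```

```bash
python3 -c "
from h import *
tplan((560.6,203.6,56))
print(telemetry.sense()['ft_torque'])"
```

```text
tube [561.8 204.1  54.1] tubeaxis z -0.034 yaw err 0.0799999999999983
tube in seat frame [ 0.82 -0.18 -7.88]
t 9.925 pos [562.5 205.6  37.7] open 0.451 F [-3.81 -2.66  9.74]
axes [[-0.043, 0.808, 0.588], [0.002, 0.589, -0.808], [-0.999, -0.034, -0.027]]
dworld [-1.2 -0.5  1.9] shift units [-0.0061 -0.0044 -0.001 ]
z yaw -53.97399495258251
world yaw change -0.026005047417498872 tool-x turn units 0.0009077473991452075
[-0.28269687  0.55495352 -0.06973162]
```

Emit:
step_arm:
  commands:
    - [[0, 0.007, 0, 0, 0], [0, 0.008, 0, 0, 0], [0, 0.008, 0, 0, 0]]

```text
t: 10.3
eef_pos: [562.9, 205.3, 33.9]
ee_rot: [0.725, 1.481, -0.753]
force: [-4.9, -2.1, 13.7]
opening: 0.447
```

```bash
python3 -c "
from h import *
tplan((560.6,203.6,56))
print(telemetry.sense()['ft_torque'])
save('wrist','w7');save('scene','sc7');save('top','t7')
for n in ['w3','w6','w7']:
    h=cv2.cvtColor(cv2.imread('pics/%s.png'%n),cv2.COLOR_BGR2HSV).astype(int)
    m=(h[...,0]>12)&(h[...,0]<32)&(h[...,1]>110)&(h[...,2]>80);m[:140]=0;m[205:]=0;m[:,:220]=0;m[:,340:]=0
    w=m[158:190].sum(1).mean();v=m[:,245:315].sum(0).mean();print(n,w,v,np.nonzero(m[:,280])[0][[0,-1]])
"
```

```text
tube [562.1 203.8  50.4] tubeaxis z -0.032 yaw err 0.00999999999999801
tube in seat frame [  0.9   -0.61 -11.65]
t 10.3 pos [562.9 205.3  33.9] open 0.447 F [-4.92 -2.13 13.69]
axes [[-0.041, 0.808, 0.587], [0.001, 0.588, -0.809], [-0.999, -0.032, -0.025]]
dworld [-1.5 -0.2  5.6] shift units [-0.0186 -0.0051 -0.0028]
z yaw -54.03511201798527
world yaw change 0.03511201798526997 tool-x turn units -0.0012256406417248537
[-0.48125028  0.97011025 -0.05124718]
w3 93.625 48.371428571428574 [152 200]
w6 94.125 48.31428571428572 [152 199]
w7 94.90625 48.8 [153 202]
```

View pics/w7.png

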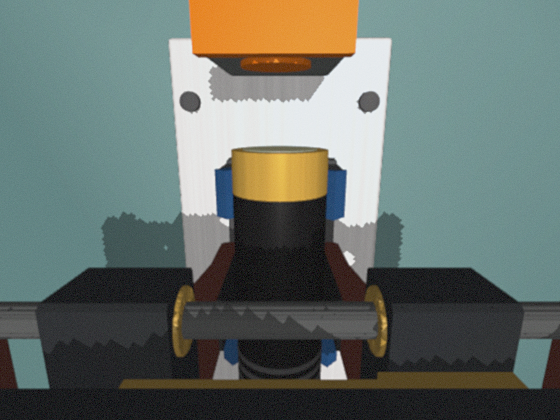

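View pics/sc7.png

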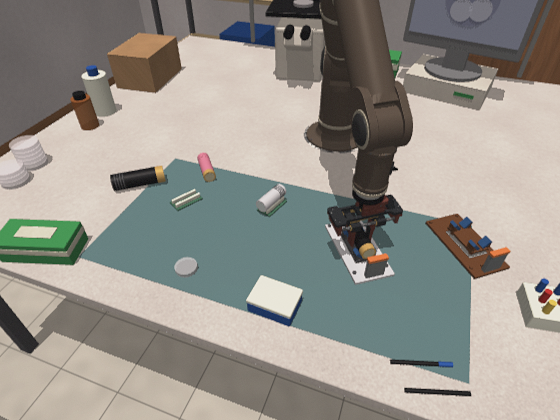

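Pressed too deep: the push is about 14 N and the seat is near its lower stop. I ease it back up.

Emit:
step_arm:
  commands:
    - [[0, -0.012, 0, 0, 0], [0, -0.004, 0, 0, 0], [0, 0.002, 0, 0, 0]]

```text
t: 10.82
eef_pos: [563.2, 205.1, 40.8]
ee_rot: [0.725, 1.479, -0.753]
force: [-2.9, -2.1, 6.8]
opening: 0.447
```

```bash
python3 -c "
from h import *
tplan((560.6,203.6,57.5))
print(telemetry.sense()['ft_torque'])"
```

```text
tube [562.4 203.6  57.2] tubeaxis z -0.032 yaw err -0.020000000000003126
tube in seat frame [ 1.04 -0.96 -4.75]
t 10.825 pos [563.2 205.1  40.8] open 0.447 F [-2.89 -2.1   6.77]
axes [[-0.04, 0.809, 0.587], [0.001, 0.587, -0.809], [-0.999, -0.032, -0.024]]
dworld [-1.8 -0.   0.3] shift units [-0.0006 -0.005  -0.0035]
z yaw -54.06120327550181
world yaw change 0.061203275501810595 tool-x turn units -0.002136397341023559
[-0.15140617  0.45284803 -0.03563682]
```

```bash
python3 -c "
from h import *
for i in range(6):
    save(['wrist','top'][i%2],'f%d'%i); s=telemetry.sense();print(s['t'],s['eef_pos'].round(2),s['force'].round(2))
tplan()
import numpy as np
for n in ['w3','w6','f0','f4']:
    h=cv2.cvtColor(cv2.imread('pics/%s.png'%n),cv2.COLOR_BGR2HSV).astype(int)
    m=(h[...,0]>12)&(h[...,0]<32)&(h[...,1]>110)&(h[...,2]>80);m[:140]=0;m[205:]=0;m[:,:220]=0;m[:,340:]=0
    print(n,m[158:190].sum(1).mean(),np.nonzero(m[:,280])[0][[0,-1]])
im=cv2.imread('pics/f4.png')[120:260,190:370];cv2.imwrite('pics/f4c.png',cv2.resize(im,None,fx=4,fy=4))
"
```

```text
10.875 [563.16 205.07  40.76] [-3.33 -1.24  7.49]
10.925 [563.2  205.08  40.73] [-2.05 -2.5   6.51]
10.975 [563.18 205.04  40.72] [-2.64 -1.37  6.37]
11.025 [563.18 205.07  40.69] [-2.9  -1.14  6.43]
11.075 [563.17 205.06  40.64] [-2.63 -1.43  6.3 ]
11.125 [563.17 205.06  40.66] [-2.89 -1.66  7.5 ]
tube [562.4 203.6  57.1] tubeaxis z -0.032 yaw err -0.00999999999999801
tube in seat frame [ 1.02 -0.95 -4.9 ]
t 11.125 pos [563.2 205.1  40.7] open 0.449 F [-2.89 -1.66  7.5 ]
axes [[-0.04, 0.809, 0.587], [0.001, 0.587, -0.809], [-0.999, -0.032, -0.024]]
dworld [-1.4  0.2  4.9] shift units [-0.0161 -0.0039 -0.0036]
z yaw -54.057465771001056
world yaw change 0.05746577100106265 tool-x turn units -0.0020059338223312423
w3 93.625 [152 200]
w6 94.125 [152 199]
f0 94.875 [153 202]
f4 94.875 [153 202]
```

View pics/f4c.png

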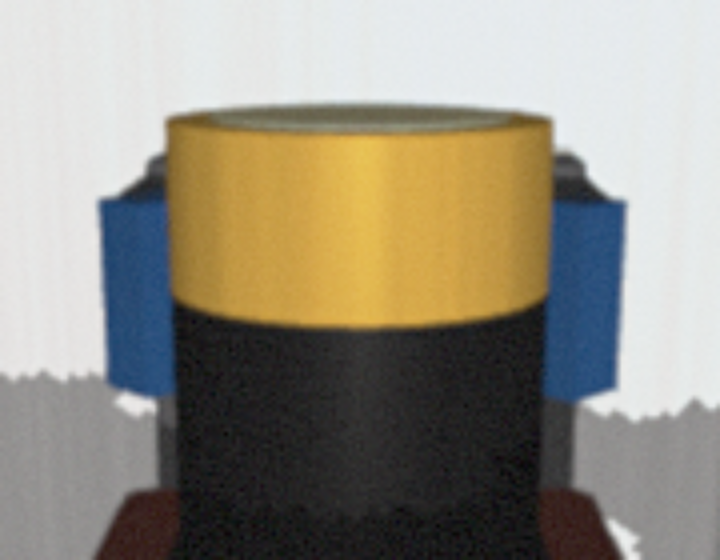

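View pics/f5.png

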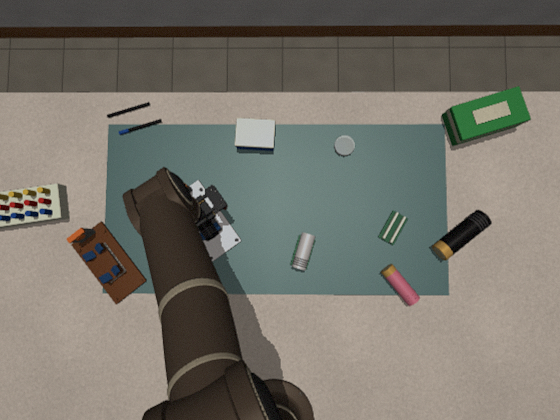

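The tube is symmetric between the blue saddles, the pose and the roughly 7 N push are steady, and the bystanders look unmoved. Handing in.

```bash
python3 -c "
from plant import telemetry, job_done
print(job_done()); s=telemetry.sense();print(s['t'],s['eef_pos'],s['force'],s['opening'])"
```

```text
the job is handed in; nothing more can be done
None
the job is handed in; nothing more can be done
```

I gripped the smaller black tube, carried it to the light-based jig and laid it in the blue V with its brass end towards the orange post. I handed the job in at about 11 s, still gripping and pressing it. The interface gives no verdict.

**Last checks:**
- **Position:** by arm pose, the tube was about 1 mm off lengthwise and 1 mm across, with under 0.1° yaw error. The wrist picture showed it symmetric between the saddles.
- **Push:** a steady 6.3–7.5 N down, about 6 N on each V face by calculation. The pose held within about 0.1 mm over the last 0.3 s.
- **Seat:** sunk an estimated 5–7 mm, worked out from the push and the tool height, not measured directly.
- **Bystanders:** the grey tube, dish and tip box look unmoved in the last top picture, by eye only.

**What did not go cleanly:**
- **Overshoot:** while pressing I briefly went too deep, to about 14 N and near the lower stop, then eased back.
- **Tool tilt:** the tool sagged under the load and ended tilted 0.03–0.04 rad nose down. The wrist picture suggests the tube pivoted in the pads and lies level in the V. Even if it didn't, 0.032 rad is within the 0.05 limit.
- **Side force:** about 3 N along the tube remained. I left it because nothing was moving.

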